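# Set the tape guide of a label dispenser with its width gauge

### The arm

A 6-joint arm with a two-finger parallel gripper is mounted at the origin on the work surface. World frame = base frame: x ahead of the robot, y to its left, z up, the work surface at z = 0. Lengths are in m, angles in degrees, forces in N, time in s.
With the tool pointing down it reaches from about 0.4 to 0.825 m from the base axis. Payload 7 kg.
Tool frame: the origin (TCP) lies midway between the tips of the shut fingers; the grasp point (between the pads) lies 19 mm behind it (ctrl.hold_point_z is the distance from the TCP to the grasp point, in m); z points along the fingers, y is the line along which they close (so a half turn about z gives the same grasp; the last joint's range is limited). The gripper opens to 88 mm and grips with 3 to 60 N. Pads are 19 mm wide; open, the fingers measure 130 mm over their backs; the gripper's body (78 mm by 193 mm) begins 47 mm behind the grasp point.
Start: joints at [-48.237, 20.546, 0.682, 0, -70.136, -16.507], TCP at [0.288, -0.61, 0.227] pointing down, gripper open.
Joint ranges: [-176.03, 176.03], [-82.01, 121.73], [-58.28, 71.71], [-173.87, 95.51], [-174.79, -0.11], [-173.66, 173.66]. Speed limits (degrees/s): [136.94, 136.94, 172.46, 180, 180, 180].

### API

Orientations are given as [roll, pitch, yaw] about the fixed x, y, z axes, in that order (R = Rz(yaw) Ry(pitch) Rx(roll)).
In Python, from plant import ctrl gives the robot as it stands.
- The arm moves only by the tool apply_moves, never from a script. Its argument "deltas" is a list of rows, each an object with "fingers": the finger opening in mm, from 0 to 87.6; "delta_pos": the shift along the tool's x, y, z in mm, a list of three; "angular": the turn, a rotation vector about the tool's x, y, z in degrees, a list of three. A call has 1 to 10 rows; each row is the pose to reach, as a shift and turn from the pose commanded when the call began, along the tool's axes at that moment; what a row does not reach only later rows make up. A row lasts 1/10 s, in which the tool goes at most 50 mm and 8.59 degrees, less where a joint would pass 70% of its speed; a pose out of reach is approached as far as the arm can. A call with a gripper value outside its range is refused whole. The fingers move at their own pace and stop on an object; the grip force is fixed at half the most. Time passes only in rows, so rows that repeat a pose let the fingers close. It gives the time, the measured TCP pose, the force, the opening and the grip force at its end, in the units of the state.
- ctrl.get_obs(): the state, without advancing time (a new reading comes with each control period).
- ctrl.snapshot(name): name is "side" or "top" or "wrist"; returns the picture (384x512x3 uint8, red, green, blue); there is no depth.
- ctrl.camera_params(name): a dict with "fx", "fy", "cx", "cy" (pixels), "cam_to_world" (4x4, takes a point from camera to world coordinates); the wrist camera has in their place "mount" (4x4, takes a point from camera to tool coordinates, whose origin is the TCP and whose axes are the flange's). Camera axes: x right, y up, looking along -z (the intrinsics and any distortion apply to the point x, -y, -z); pixel columns grow to the right and rows downward; lengths in m; the calibration is good to about 2 mm. A picture is of the moment at which its call begins: read the wrist's pose just before it. camera_params takes no time and is no camera call.
- ctrl.close_job(): hands the job in; it is judged then, once.
The state is a dict: "clock": time; "joint_pos": joint angles; "qvel": joint speeds; "tau": joint torques, N m; "tool_pos": TCP position; "orientation": TCP orientation; "force": force on the tool from outside, world axes, zero at the start; "moment": the same for the moment, N m; "opening": finger opening in m; "gripper_force": force on a finger pad.
Only numpy, scipy, OpenCV 4.12 (cv2) and the standard library are available. Lean on these libraries where they do the work, as an engineer would, in place of code of your own. Each camera call takes 0.05 s, during which the arm holds its last target. There are 200 camera calls.

### The job

The blue-bodied label dispenser's tape guide is set too narrow. Turn its green knob clockwise until its bar lies in line with the tape lane, so that the gap beside the white roller is just a little wider than the yellow gauge; then prove it by sliding the gauge along the lane, kept down on the bed, through the gap to the end stop, and let go of it there. Leave the knob of the grey dispenser alone.

Things in the scene. Friction and masses are not known exactly. Their poses are not given: they have to be found in the camera images.
- dispenser: Blue dispenser, fixed, 240 x 140 mm; origin: centre of underside; flat bed 30 mm up. Tape lane along its +x (away from the robot at yaw 0): on its +y side a dark fence 12 mm high, inner face y = +35; at its end a stop, face x = +108. Beside the lane a white roller, 60 across, 15 high, off-centre by 10 on an upright pivot at x = 0, y = -17. A grey twin with an orange knob stands beside it.
- roller (a joint): Green bar knob on the roller's pivot axis, turning with it: bar 44 long, 14 thick, 48 to 76 mm above the desk. Value: rad, 0 to 3.14, growing clockwise from above. 0: bar square across the lane, white dot to the fence. 1.57: bar along the lane, dot to +x at a green mark. Gap to fence = 22 - 10 cos(angle) mm. Starts at 0.1 to 0.7; stays where left (friction 0.15 N m).
- gauge: Yellow gauge, loose, 80 g: foot 60 long (x), 18 wide (y), 15 mm high; in its middle an upright post 14 x 14 mm, top 62 mm above the underside. Origin: centre of underside. Starts on the blue dispenser's bed, along the lane, at about x = -75, y = +24 of the dispenser; against the end stop it is at x = +78. (A blue gauge of the same shape on the desk is not used.)
- spare_knob (a point): White-dotted end of the bar of the orange knob on the grey dispenser, 20 mm from that knob's pivot axis. Not to be moved.
Things that resemble listed ones, but are neither listed nor needed, are in the scene too. What is meant by the gauge is not pink, and is the smaller of those in its own colour.

How it is judged (in metres and radians):
On the way, in this order (a step that is already met when the one before it is completed fails the run):
1. the green knob is set (bar in line with the lane within 17 degrees) while the gauge still waits at the near end of the lane (value of joint roller between 1.27 and 1.87 rad and x of gauge in the frame of dispenser below -0.05 m), for 0.2 s.
2. the gauge has been slid through the gap to the end stop (within 18 mm) (x of gauge in the frame of dispenser above 0.06 m), for 0.2 s.
At the end, for the whole second after the job is handed in: The green knob's bar lies in line with the lane within 17 degrees (angle 1.27 to 1.87 rad); the yellow gauge stands upright and at rest on the bed in the lane beyond the roller, within 18 mm of the end stop (value of joint roller between 1.27 and 1.87 rad and x of gauge in the frame of dispenser between 0.06 and 0.09 m and y of gauge in the frame of dispenser between 0.008 and 0.035 m and z of gauge in the frame of dispenser below 0.035 m and angle between gauge's own z axis and vertical below 0.17 rad and linear speed of gauge below 0.02 m/s); the robot touches nothing.
It fails at once if the gauge is lifted more than 12 mm off the bed instead of slid (z of gauge in the frame of dispenser above 0.042 m).
It fails at once if the orange knob of the grey dispenser is turned (its bar's end moves more than 8 mm) (distance of spare_knob from where it was at the start of the episode above 0.008 m).
It also fails if it takes over 51 s, if anything falls off the work surface, if the arm or the gripper's body presses on something with over 40 N, if the wrist force passes 120 N, or if a joint passes its speed limit or range.

## Working session

There is one attempt and no reset: what is moved stays moved. The work goes in short steps, Python scripts to look and compute and a tool call to move; the robot and the scene stay as the last step left them, time stands still between calls to the robot, and variables do not carry over. Pictures are saved under pics/ and viewed, at most 10 in all, crops included, and the job is handed in when it is done.

Besides the shell and the picture viewer there is one more tool, called after "Call:" as name(argument=value, ...) on one line, values as JSON. apply_moves: Moves the arm, as the interface text tells. Its arguments: {"type":"object","properties":{"deltas":{"type":"array"}},"required":["deltas"]}

```bash
mkdir -p pics
cat > h.py <<'E'
import numpy as np, cv2
from plant import ctrl
from scipy.spatial.transform import Rotation as R
def snap(n,f):
    o=ctrl.get_obs(); im=ctrl.snapshot(n); cv2.imwrite(f'pics/{f}.png',im[:,:,::-1]); return o,im
def camT(n,o=None):
    p=ctrl.camera_params(n)
    if n!='wrist': return p,np.array(p['cam_to_world'])
    T=np.eye(4);T[:3,:3]=R.from_euler('xyz',o['orientation'],degrees=True).as_matrix();T[:3,3]=o['tool_pos']
    return p,T@np.array(p['mount'])
def ray(n,u,v,z,o=None):
    p,T=camT(n,o); d=T[:3,:3]@np.array([(u-p['cx'])/p['fx'],-(v-p['cy'])/p['fy'],-1]); c=T[:3,3]
    return c+d*(z-c[2])/d[2]
E
python3 - <<'E'
from h import *
o,a=snap('top','top1'); _,b=snap('side','side1')
print(o); p=ctrl.camera_params('top'); print(p, ctrl.camera_params('wrist'))
E
```

```text
{'clock': 0.0, 'joint_pos': array([-4.82380906e+01,  2.05910585e+01,  6.34760080e-01, -2.01077708e-02,
       -7.01358109e+01, -1.65070021e+01]), 'qvel': array([-0.11651186,  0.02019323,  0.03078897,  0.02641768, -0.01050787,
        0.09516543]), 'tau': array([-7.88811303e-04, -5.82711804e+01,  2.93048912e+01,  6.99688956e+00,
        6.85538747e-03, -1.83685670e-04]), 'tool_pos': array([ 0.28775954, -0.61005721,  0.22563447]), 'orientation': array([ 1.79906316e+02, -8.05018288e-03, -1.54751934e+02]), 'force': array([-0.16861727, -1.27557164,  0.44050459]), 'moment': array([-0.00089496,  0.01403858,  0.04498989]), 'gripper_force': 0.0, 'opening': 0.08741665030563417}
{'fx': 481.7824782059968, 'fy': 481.7824782059968, 'cx': 256.64959868524824, 'cy': 190.18124211673836, 'cam_to_world': array([[-1.55878275e-03,  9.91719494e-01, -1.28413455e-01,
         3.65508126e-01],
       [-9.99998369e-01, -1.66305382e-03, -7.04775745e-04,
        -4.35977467e-02],
       [-9.12498332e-04,  1.28412147e-01,  9.91720469e-01,
         1.03195132e+00],
       [ 0.00000000e+00,  0.00000000e+00,  0.00000000e+00,
         1.00000000e+00]])} {'fx': 283.3936385972933, 'fy': 283.3936385972933, 'cx': 256.860993254533, 'cy': 192.6797534779825, 'mount': array([[-1.03732878e-03,  9.68377920e-01,  2.49485726e-01,
         6.63097502e-02],
       [ 9.99999438e-01,  1.05882043e-03,  4.80583331e-05,
        -9.54596312e-04],
       [-2.17621955e-04,  2.49485636e-01, -9.68378475e-01,
        -1.58193503e-01],
       [ 0.00000000e+00,  0.00000000e+00,  0.00000000e+00,
         1.00000000e+00]])}
```

View pics/top1.png

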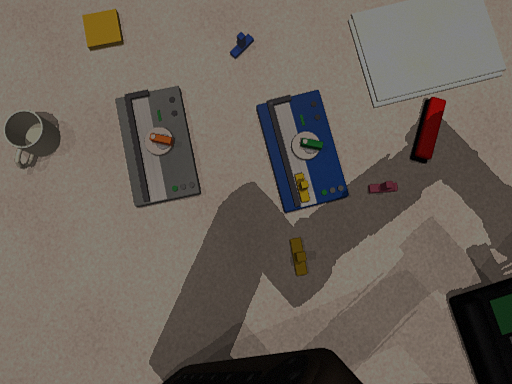

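View pics/side1.png

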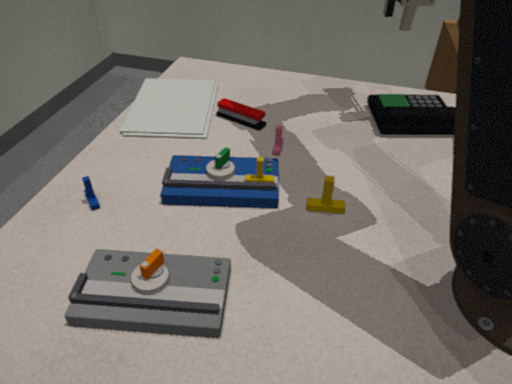

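The top view shows the blue dispenser at about (303,150) with the green knob at (311,144). There are two yellow gauges: (302,187) on the bed, smaller, and (299,257) on the desk, larger. The one on the bed fits the description. The grey twin is at (158,147). I'll confirm in an enlarged crop.

Run:
```python
from h import *
im=cv2.imread('pics/top1.png')[80:280,240:365]
c=cv2.resize(im,None,fx=3,fy=3,interpolation=cv2.INTER_CUBIC)
c=np.clip(c.astype(float)*1.6,0,255).astype(np.uint8)
cv2.imwrite('pics/crop1.png',c)
im=cv2.imread('pics/top1.png');hsv=cv2.cvtColor(im,cv2.COLOR_BGR2HSV)
m=cv2.inRange(hsv,(105,120,40),(130,255,255));m[:,:250]=0;m[:85]=0
pts=np.argwhere(cv2.morphologyEx(m,cv2.MORPH_OPEN,np.ones((3,3))))[:,::-1]
W=np.array([ray('top',u,v,.03)[:2] for u,v in pts.astype(float)]).astype(np.float32)
r=cv2.minAreaRect(W*1000);print(r,cv2.boxPoints(r))
```

```text
Traceback (most recent call last):
  File "h.py", line 12, in ray
    p,T=camT(n,o); d=T[:3,:3]@np.array([(u-p['cx'])/p['fx'],-(v-p['cy'])/p['fy'],-1]); c=T[:3,3]
        ~~~~^^^^^
  File "h.py", line 7, in camT
    p=ctrl.camera_params(n)
ValueError: time passes only in moves, steps and waits
```

View pics/crop1.png

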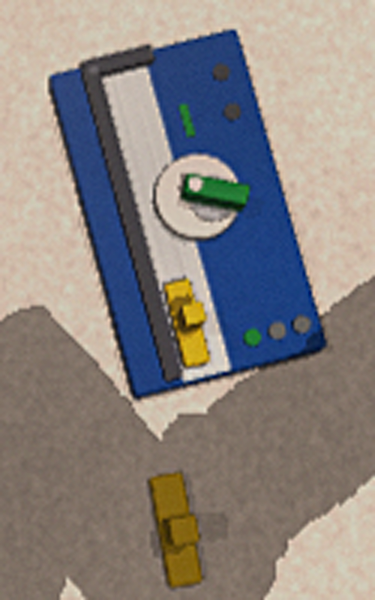

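The crop shows the smaller yellow gauge on the blue bed, around crop (188,322), next to the fence. Its larger twin sits on the desk at (175,530). The green knob's dot points to the fence, turned slightly towards +x.

```bash
python3 - <<'E'
from h import *
import pickle
P={n:ctrl.camera_params(n) for n in('top','wrist','side')}; pickle.dump(P,open('P.pkl','wb'))
s=open('h.py').read().replace("p=ctrl.camera_params(n)","p=P[n]")+"\nimport pickle\nP=pickle.load(open('P.pkl','rb'))\n"
open('h.py','w').write(s)
E
python3 - <<'E'
from h import *
im=cv2.imread('pics/top1.png');hsv=cv2.cvtColor(im,cv2.COLOR_BGR2HSV)
m=cv2.inRange(hsv,(105,120,40),(130,255,255));m[:,:250]=0;m[:85]=0;m[230:]=0;m[:,350:]=0
pts=np.argwhere(cv2.morphologyEx(m,cv2.MORPH_OPEN,np.ones((3,3))))[:,::-1]
W=np.array([ray('top',u,v,.03)[:2] for u,v in pts.astype(float)]).astype(np.float32)
r=cv2.minAreaRect(W*1000);print(r)
f=lambda a,b,z:ray('top',240+a/3-.33,80+b/3-.33,z)
C=[f(*q,.03) for q in((50,75),(237,30),(326,347),(135,397))]
c=np.mean(C,0);print(c); 
for a,b in((3,0),(2,1),(0,1),(3,2)): d=C[a]-C[b];print(np.linalg.norm(d),np.degrees(np.arctan2(-d[1],-d[0])))
print('dot',f(195,184,.076),'far end',f(247,192,.076),'post',f(193,312,.092))
E
```

```text
((581.5467529296875, -138.32113647460938), (237.78570556640625, 138.17092895507812), 14.53134822845459)
[ 0.58176644 -0.1388627   0.03      ]
0.2383884632392705 14.261319350192943
0.2366007191104771 14.180148241246076
0.1383971187784937 -76.15683413078676
0.13806043202144005 -75.4158270312654
dot [ 0.58966088 -0.14043024  0.076     ] far end [ 0.58407848 -0.17546213  0.076     ] post [ 0.49999954 -0.13626251  0.092     ]
```

```bash
cat >> h.py <<'E'
O=np.array([.5815,-.1385]); YAW=14.3
def d2w(x,y): a=np.radians(YAW); return O+np.array([[np.cos(a),-np.sin(a)],[np.sin(a),np.cos(a)]])@[x,y]
def w2d(p): a=np.radians(YAW); return np.array([[np.cos(a),np.sin(a)],[-np.sin(a),np.cos(a)]])@(np.array(p[:2])-O)
def rel(p,yaw,o=None):
    o=o or ctrl.get_obs(); A=R.from_euler('xyz',o['orientation'],degrees=True); B=R.from_euler('xyz',[180,0,yaw],degrees=True)
    print('pos',np.round(A.inv().apply(np.array(p)-o['tool_pos'])*1000,1),'ang',np.round((A.inv()*B).as_rotvec(degrees=True),1))
E
python3 - <<'E'
from h import *
p=d2w(-.02,0);rel([*p,.2],-99.1)
E
```

```text
pos [-447.2  305.    26.1] ang [  0.1   0.  -55.7]
```

Call:
apply_moves(deltas=[{"fingers": 45,"delta_pos": [-447,305,26],"angular": [0,0,-55.7]},{"fingers": 45,"delta_pos": [-447,305,26],"angular": [0,0,-55.7]},{"fingers": 45,"delta_pos": [-447,305,26],"angular": [0,0,-55.7]},{"fingers": 45,"delta_pos": [-447,305,26],"angular": [0,0,-55.7]},{"fingers": 45,"delta_pos": [-447,305,26],"angular": [0,0,-55.7]},{"fingers": 45,"delta_pos": [-447,305,26],"angular": [0,0,-55.7]},{"fingers": 45,"delta_pos": [-447,305,26],"angular": [0,0,-55.7]},{"fingers": 45,"delta_pos": [-447,305,26],"angular": [0,0,-55.7]},{"fingers": 45,"delta_pos": [-447,305,26],"angular": [0,0,-55.7]},{"fingers": 45,"delta_pos": [-447,305,26],"angular": [0,0,-55.7]}])

```text
clock: 1.1
tool_pos: [0.5415, -0.1778, 0.2024]
orientation: [180.0, 0.0, -99.0]
force: [1.0, -0.4, 0.1]
opening: 0.0452
gripper_force: 0.0
```

Call:
apply_moves(deltas=[{"fingers": 45,"delta_pos": [0,0,0],"angular": [0,0,0]},{"fingers": 45,"delta_pos": [0,0,0],"angular": [0,0,0]}])

```text
clock: 1.3
tool_pos: [0.5412, -0.1786, 0.202]
orientation: [179.9, -0.0, -98.9]
force: [0.3, 0.0, -0.0]
opening: 0.045
gripper_force: 0.0
```

Run:
```python
from h import *
o,im=snap('wrist','w1'); print(o['tool_pos'],o['orientation'])
import pickle; pickle.dump(o,open('o1.pkl','wb'))
c=np.clip(im[:,:,::-1].astype(float)*1.3,0,255).astype(np.uint8)
cv2.imwrite('pics/w1b.png',cv2.resize(c,(768,576),interpolation=cv2.INTER_CUBIC))
```

```text
[ 0.54116952 -0.17859099  0.20199607] [ 1.79931056e+02 -4.43396514e-03 -9.88930075e+01]
```

View pics/w1b.png

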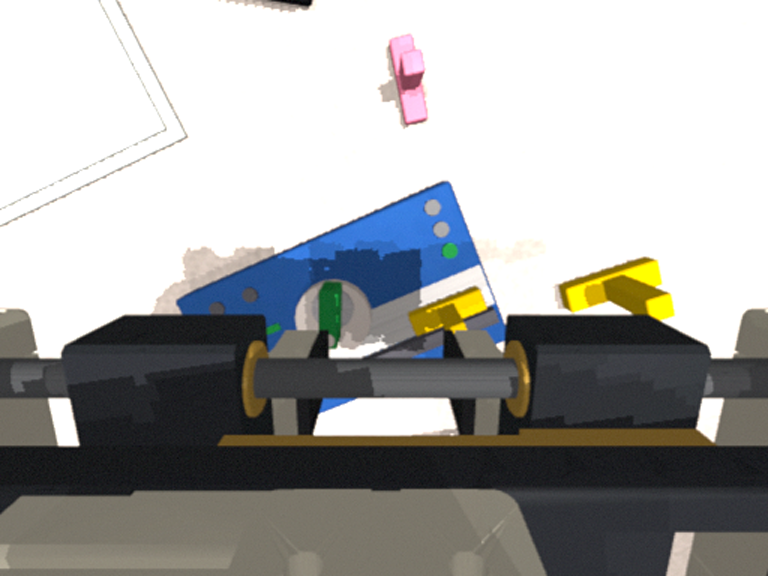

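The wrist view shows the dispenser's y=-70 edge running from (448,183) to (178,300), with the green bar's rear end at (331,284). The gripper covers the rest.

Run:
```python
from h import *
import pickle
o=pickle.load(open('o1.pkl','rb'))
f=lambda a,b,z:ray('wrist',a/1.5-.17,b/1.5-.17,z,o)
a=f(448,183,.03);b=f(178,300,.03);d=b-a;print(a,b,np.linalg.norm(d),np.degrees(np.arctan2(d[1],d[0])),'pred',d2w(-.12,-.07),d2w(.12,-.07))
print('bar rear',f(331,283,.076),'bar left/right at row 310',f(320,310,.076),f(341,310,.076))
print('marks: gap bar edges row 335',f(321,330,.076),f(340,340,.076),'pivot',d2w(0,-.017))
for q in ((457,300,.092),(446,318,.092)): print('post',w2d(f(*q)))
print('foot far corners', [np.round(w2d(f(*q,.045)),4) for q in((480,288),(410,313),(487,303),(415,333))])
# top image refine: marks
g=lambda a,b,z:w2d(ray('top',240+a/3-.33,80+b/3-.33,z))
print('top gauge foot',[np.round(g(*q,.045),4) for q in((165,284),(189,278),(180,364),(208,358))])
print('top bar ends', g(185,186,.076),g(247,194,.076))
```

```text
[ 0.48545231 -0.23455796  0.03      ] [ 0.71160635 -0.17748127  0.03      ] 0.23324535713027686 14.164498917661257 pred [ 0.48250804 -0.23597098] [ 0.71507182 -0.17669122]
bar rear [ 0.57939795 -0.18215503  0.076     ] bar left/right at row 310 [ 0.59062611 -0.16427266  0.076     ] [ 0.57612951 -0.1619824   0.076     ]
marks: gap bar edges row 335 [ 0.59279266 -0.14963026  0.076     ] [ 0.58088624 -0.14011488  0.076     ] pivot [ 0.58569898 -0.15497327]
post [-0.08730853 -0.00147189]
post [-0.07618532  0.00724993]
foot far corners [array([-0.1092,  0.0121]), array([-0.0523,  0.0095]), array([-0.1101,  0.0255]), array([-0.0497,  0.0263])]
top gauge foot [array([-0.0494,  0.0298]), array([-0.0494,  0.0126]), array([-0.1056,  0.0342]), array([-0.1064,  0.0145])]
top bar ends [0.00777845 0.00301791] [-0.00796061 -0.03608785]
```

Run:
```python
from h import *
p=d2w(0,-.017);rel([*p,.052],-98)
```

```text
pos [-31.4 -40.7 150.1] ang [ 0.1 -0.  -1. ]
```

Call:
apply_moves(deltas=[{"fingers": 45,"delta_pos": [-31,-41,50],"angular": [0,0,-1]},{"fingers": 45,"delta_pos": [-31,-41,80],"angular": [0,0,-1]},{"fingers": 45,"delta_pos": [-31,-41,110],"angular": [0,0,-1]},{"fingers": 45,"delta_pos": [-31,-41,135],"angular": [0,0,-1]},{"fingers": 45,"delta_pos": [-31,-41,150],"angular": [0,0,-1]},{"fingers": 45,"delta_pos": [-31,-41,150],"angular": [0,0,-1]},{"fingers": 45,"delta_pos": [-31,-41,150],"angular": [0,0,-1]}])

```text
clock: 2.05
tool_pos: [0.5861, -0.1569, 0.0529]
orientation: [180.0, -0.0, -98.1]
force: [-0.0, -0.1, 0.4]
opening: 0.045
gripper_force: 0.0
```

Call:
apply_moves(deltas=[{"fingers": 5,"delta_pos": [0,0,0],"angular": [0,0,0]},{"fingers": 5,"delta_pos": [0,0,0],"angular": [0,0,0]},{"fingers": 5,"delta_pos": [0,0,0],"angular": [0,0,0]},{"fingers": 5,"delta_pos": [0,0,0],"angular": [0,0,0]},{"fingers": 5,"delta_pos": [0,0,0],"angular": [0,0,0]},{"fingers": 5,"delta_pos": [0,0,0],"angular": [0,0,0]},{"fingers": 5,"delta_pos": [0,0,0],"angular": [0,0,0]},{"fingers": 5,"delta_pos": [0,0,0],"angular": [0,0,0]}])

```text
clock: 2.85
tool_pos: [0.5861, -0.1556, 0.053]
orientation: [180.0, -0.0, -98.0]
force: [-2.2, 0.9, 5.4]
opening: 0.0139
gripper_force: 29.3
```

Call:
apply_moves(deltas=[{"fingers": 5,"delta_pos": [0,0,0],"angular": [0,0,7]},{"fingers": 5,"delta_pos": [0,0,0],"angular": [0,0,15]},{"fingers": 5,"delta_pos": [0,0,0],"angular": [0,0,23]},{"fingers": 5,"delta_pos": [0,0,0],"angular": [0,0,31]},{"fingers": 5,"delta_pos": [0,0,0],"angular": [0,0,39]},{"fingers": 5,"delta_pos": [0,0,0],"angular": [0,0,47]},{"fingers": 5,"delta_pos": [0,0,0],"angular": [0,0,55]},{"fingers": 5,"delta_pos": [0,0,0],"angular": [0,0,63]},{"fingers": 5,"delta_pos": [0,0,0],"angular": [0,0,70]},{"fingers": 5,"delta_pos": [0,0,0],"angular": [0,0,70]}])

```text
clock: 3.85
tool_pos: [0.5867, -0.1562, 0.053]
orientation: [-179.9, 0.0, -168.1]
force: [-0.4, -4.8, 4.8]
opening: 0.0136
gripper_force: 29.9
```

Call:
apply_moves(deltas=[{"fingers": 5,"delta_pos": [0,0,0],"angular": [0,0,0]},{"fingers": 5,"delta_pos": [0,0,0],"angular": [0,0,0]},{"fingers": 5,"delta_pos": [0,0,0],"angular": [0,0,0]}])

```text
clock: 4.15
tool_pos: [0.5867, -0.1562, 0.053]
orientation: [-180.0, 0.0, -167.9]
force: [-0.5, -5.7, 5.5]
opening: 0.0142
gripper_force: 29.9
```

Call:
apply_moves(deltas=[{"fingers": 35,"delta_pos": [0,0,0],"angular": [0,0,0]},{"fingers": 35,"delta_pos": [0,0,0],"angular": [0,0,0]},{"fingers": 35,"delta_pos": [0,0,0],"angular": [0,0,0]},{"fingers": 35,"delta_pos": [0,0,-30],"angular": [0,0,0]},{"fingers": 35,"delta_pos": [0,0,-80],"angular": [0,0,0]},{"fingers": 35,"delta_pos": [0,0,-100],"angular": [0,0,0]},{"fingers": 35,"delta_pos": [0,0,-100],"angular": [0,0,0]}])

```text
clock: 4.85
tool_pos: [0.5885, -0.1555, 0.1564]
orientation: [-179.9, 0.4, -168.0]
force: [0.2, -0.6, -0.4]
opening: 0.0353
gripper_force: 0.0
```

Run:
```python
from h import *
rel([.47,-.36,.2],-75.8)
```

```text
pos [ 158.3 -175.3  -44.3] ang [ -0.4   0.2 -92.2]
```

Call:
apply_moves(deltas=[{"fingers": 45,"delta_pos": [158,-175,-44],"angular": [0,0,-92]},{"fingers": 45,"delta_pos": [158,-175,-44],"angular": [0,0,-92]},{"fingers": 45,"delta_pos": [158,-175,-44],"angular": [0,0,-92]},{"fingers": 45,"delta_pos": [158,-175,-44],"angular": [0,0,-92]},{"fingers": 45,"delta_pos": [158,-175,-44],"angular": [0,0,-92]},{"fingers": 45,"delta_pos": [158,-175,-44],"angular": [0,0,-92]},{"fingers": 45,"delta_pos": [158,-175,-44],"angular": [0,0,-92]},{"fingers": 45,"delta_pos": [158,-175,-44],"angular": [0,0,-92]},{"fingers": 45,"delta_pos": [158,-175,-44],"angular": [0,0,-92]},{"fingers": 45,"delta_pos": [158,-175,-44],"angular": [0,0,-92]}])

```text
clock: 5.85
tool_pos: [0.4676, -0.3592, 0.1952]
orientation: [179.9, 0.1, -83.6]
force: [0.7, 0.6, 0.4]
opening: 0.0452
gripper_force: 0.0
```

Call:
apply_moves(deltas=[{"fingers": 45,"delta_pos": [0,0,0],"angular": [0,0,0]},{"fingers": 45,"delta_pos": [0,0,0],"angular": [0,0,0]},{"fingers": 45,"delta_pos": [0,0,0],"angular": [0,0,0]}])

```text
clock: 6.15
tool_pos: [0.4679, -0.3594, 0.1961]
orientation: [180.0, 0.0, -84.1]
force: [0.1, 0.1, 0.0]
opening: 0.0451
gripper_force: 0.0
```

Run:
```python
from h import *
o,im=snap('top','top2'); print(o['tool_pos'],o['orientation'],o['joint_pos'])
c=im[85:220,240:375,::-1]; c=np.clip(cv2.resize(c,None,fx=4,fy=4,interpolation=cv2.INTER_CUBIC).astype(float)*1.6,0,255).astype(np.uint8)
cv2.imwrite('pics/crop2.png',c)
```

```text
[ 0.46792943 -0.35944353  0.19608243] [ 1.79968687e+02  2.53619548e-02 -8.41441893e+01] [-1.85677339e+01  1.38805285e+01 -1.28707438e+01 -1.13572412e-02
 -6.32877257e+01  2.44286602e+01]
```

View pics/crop2.png

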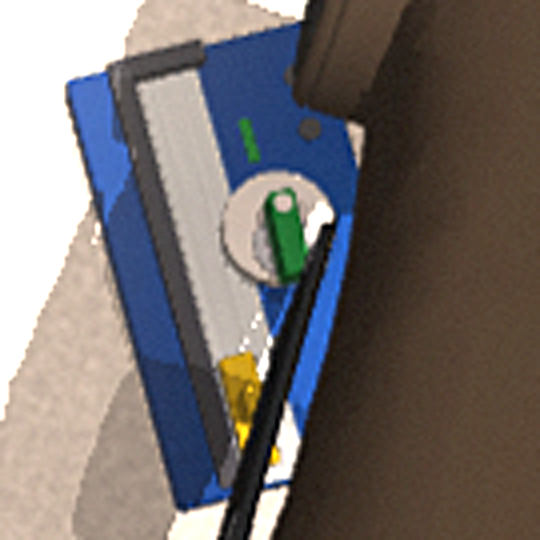

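The crop shows the bar nearly in line with the lane: dot end at (282,195), rear end at (291,282), green mark at (249,140). The gauge is still at the near end, foot end around (237,355). I'll measure the bar angle and the gauge numerically.

Run:
```python
from h import *
im=cv2.imread('pics/top2.png')
hsv=cv2.cvtColor(im,cv2.COLOR_BGR2HSV);m=cv2.inRange(hsv,(50,100,30),(75,255,255));m[:129]=0;m[160:]=0;m[:,:300]=0;m[:,322:]=0
v,u=np.nonzero(m);W=np.array([ray('top',a,b,.074)[:2] for a,b in zip(u,v)])
D=np.array([w2d(w) for w in W])*1000;r=cv2.minAreaRect(D.astype(np.float32));print(len(D),r,D.mean(0))
q=np.linalg.svd(D-D.mean(0))[2][0];print('PCA deg',np.degrees(np.arctan2(q[1],q[0])))
f=lambda a,b,z:w2d(ray('top',240+a/4-.375,85+b/4-.375,z))
print('bar ends',f(281,190,.076),f(292,282,.076))
print('fence inner', f(137,78,.042),f(238,450,.042)); print('green mark',f(241,120,.03),f(255,160,.03))
print('gauge foot front corners',f(219,361,.045),f(251,352,.045))
g=lambda a,b,z:w2d(ray('top',240+a/3-.33,80+b/3-.33,z))
print('post top corners top1', [np.round(g(*q,.092),4) for q in((181,308),(200,303),(205,323),(186,328))])
rel([*d2w(-.078,.0235),.13],-75.7)
```

```text
138 ((-0.5271968841552734, -16.087722778320312), (16.386503219604492, 46.4201774597168), 85.9439697265625) [ -2.66416514 -15.63980506]
PCA deg 172.01719615629705
bar ends [ 0.02260096 -0.01894118] [-0.02470022 -0.01184203]
fence inner [0.10771208 0.03320966] [-0.09733474  0.03285324]
green mark [ 0.07498317 -0.0161782 ] [ 0.05190817 -0.01770874]
gauge foot front corners [-0.05029607  0.03068414] [-0.04985628  0.01338376]
post top corners top1 [array([-0.0739,  0.0292]), array([-0.0738,  0.0163]), array([-0.0874,  0.0166]), array([-0.0875,  0.0295])]
pos [-220.   -55.1   66.3] ang [ 0.   0.  -8.4]
```

Run:
```python
from h import *
rel([*d2w(-.080,.023),.13],-75.7)
```

```text
pos [-219.2  -53.1   66.3] ang [ 0.   0.  -8.4]
```

Call:
apply_moves(deltas=[{"fingers": 45,"delta_pos": [-50,-12,10],"angular": [0,0,-8]},{"fingers": 45,"delta_pos": [-100,-24,25],"angular": [0,0,-8.4]},{"fingers": 45,"delta_pos": [-145,-36,40],"angular": [0,0,-8.4]},{"fingers": 45,"delta_pos": [-190,-47,55],"angular": [0,0,-8.4]},{"fingers": 45,"delta_pos": [-219,-53,66],"angular": [0,0,-8.4]},{"fingers": 45,"delta_pos": [-219,-53,66],"angular": [0,0,-8.4]},{"fingers": 45,"delta_pos": [-219,-53,66],"angular": [0,0,-8.4]},{"fingers": 45,"delta_pos": [-219,-53,66],"angular": [0,0,-8.4]}])

```text
clock: 7.0
tool_pos: [0.498, -0.1367, 0.1309]
orientation: [-180.0, -0.0, -75.6]
force: [-0.5, -0.6, -0.6]
opening: 0.0449
gripper_force: 0.0
```

Run:
```python
from h import *
o,im=snap('wrist','w3'); print(w2d(o['tool_pos']),o['tool_pos'],o['orientation']); rel([*d2w(-.080,.023),.056],-75.7,o)
c=np.clip(im[120:320,100:400,::-1].astype(float)*1.3,0,255).astype(np.uint8)
cv2.imwrite('pics/w3b.png',cv2.resize(c,None,fx=2.5,fy=2.5,interpolation=cv2.INTER_CUBIC))
```

```text
[-0.08052411  0.02234305] [ 0.49795216 -0.13673861  0.13093099] [-1.79970550e+02 -1.35554414e-02 -7.56097444e+01]
pos [-0.7 -0.5 74.9] ang [-0.  -0.   0.1]
```

View pics/w3b.png

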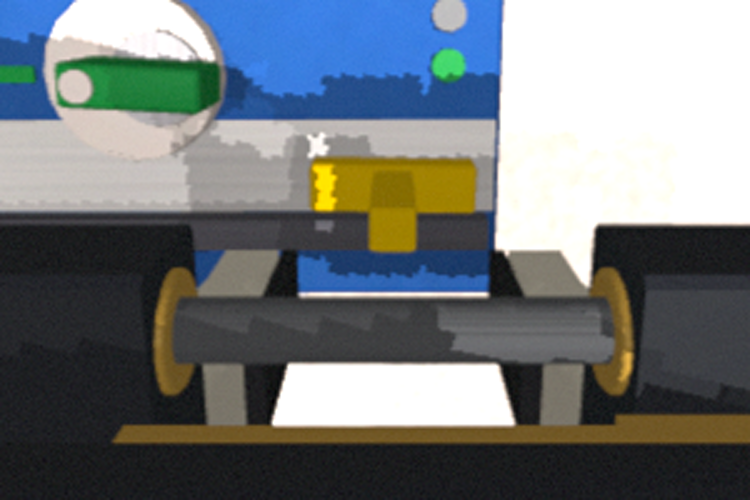

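The wrist view is aligned with the lane. The post (392,230) is centred between the fingers, the foot is parallel to the lane, and the bar is nearly in line with it.

Run:
```python
from h import *
o=ctrl.get_obs()
f=lambda a,b,z:np.round(w2d(ray('wrist',100+a/2.5-.3,120+b/2.5-.3,z,o))*1000,1)
print('post top',f(369,251,.092),f(416,251,.092),f(392,207,.092)); print('foot -y edge',f(312,158,.045),f(475,160,.045))
print('lane -y edge?',f(300,120,.03),'fence top inner',f(300,212,.042),'bar ends',f(56,84,.076),f(222,84,.076),'bar far edge',f(90,57,.076),f(215,62,.076))
print('bar near edge',f(57,106,.076),f(205,110,.076))
```

```text
post top [-72.6  27.4] [-86.5  27.4] [-79.4  13.9]
foot -y edge [-51.1   9.7] [-108.6   10.4]
lane -y edge? [-45.3  -1.3] fence top inner [-45.8  30.5] bar ends [ 21.4 -19.8] [-28.4 -19.8] bar far edge [ 10.4 -27.8] [-26.7 -26.4]
bar near edge [ 21.9 -13.2] [-22.8 -12. ]
```

Call:
apply_moves(deltas=[{"fingers": 45,"delta_pos": [0,0,30],"angular": [0,0,0]},{"fingers": 45,"delta_pos": [0,0,55],"angular": [0,0,0]},{"fingers": 45,"delta_pos": [0,0,74],"angular": [0,0,0]},{"fingers": 45,"delta_pos": [0,0,74],"angular": [0,0,0]},{"fingers": 5,"delta_pos": [0,0,74],"angular": [0,0,0]},{"fingers": 5,"delta_pos": [0,0,74],"angular": [0,0,0]},{"fingers": 5,"delta_pos": [0,0,74],"angular": [0,0,0]},{"fingers": 5,"delta_pos": [0,0,74],"angular": [0,0,0]},{"fingers": 5,"delta_pos": [0,0,74],"angular": [0,0,0]},{"fingers": 5,"delta_pos": [0,0,74],"angular": [0,0,0]}])

```text
clock: 8.05
tool_pos: [0.498, -0.1363, 0.0572]
orientation: [-179.9, -0.0, -75.5]
force: [-1.0, 1.7, 6.7]
opening: 0.0142
gripper_force: 30.0
```

Run:
```python
from h import *
o=ctrl.get_obs(); print(w2d(o['tool_pos']),o['tool_pos'],o['orientation'],o['opening'],o['gripper_force'],o['force'])
t=d2w(.074,.022);rel([*t,o['tool_pos'][2]],-75.75,o)
```

```text
[-0.08031477  0.02279097] [ 0.49804438 -0.13625286  0.05724653] [-1.79948718e+02 -1.94378680e-02 -7.55353297e+01] 0.014190187430747127 30.001363456249237 [-0.9709735   1.66710415  6.69000032]
pos [ 1.200e+00 -1.543e+02  1.000e-01] ang [-0.1 -0.   0.2]
```

Call:
apply_moves(deltas=[{"fingers": 5,"delta_pos": [0,-8,0],"angular": [0,0,0]},{"fingers": 5,"delta_pos": [0.2,-18,0],"angular": [0,0,0.2]},{"fingers": 5,"delta_pos": [0.4,-28,0],"angular": [0,0,0.2]},{"fingers": 5,"delta_pos": [0.5,-36,0],"angular": [0,0,0.2]},{"fingers": 5,"delta_pos": [0.5,-44,0],"angular": [0,0,0.2]},{"fingers": 5,"delta_pos": [0.5,-50,0],"angular": [0,0,0.2]},{"fingers": 5,"delta_pos": [0.5,-55,0],"angular": [0,0,0.2]},{"fingers": 5,"delta_pos": [0.5,-55,0],"angular": [0,0,0.2]}])

```text
clock: 8.85
tool_pos: [0.5512, -0.1233, 0.0573]
orientation: [180.0, -0.0, -75.7]
force: [-2.3, -1.1, 7.5]
opening: 0.0138
gripper_force: 30.0
```

Call:
apply_moves(deltas=[{"fingers": 5,"delta_pos": [0,-7,0],"angular": [0,0,0]},{"fingers": 5,"delta_pos": [0,-14,0],"angular": [0,0,0]},{"fingers": 5,"delta_pos": [0,-21,0],"angular": [0,0,0]},{"fingers": 5,"delta_pos": [0,-28,0],"angular": [0,0,0]},{"fingers": 5,"delta_pos": [0,-35,0],"angular": [0,0,0]},{"fingers": 5,"delta_pos": [0,-42,0],"angular": [0,0,0]},{"fingers": 5,"delta_pos": [0,-42,0],"angular": [0,0,0]}])

```text
clock: 9.55
tool_pos: [0.5924, -0.1128, 0.0573]
orientation: [-180.0, -0.0, -75.7]
force: [-1.0, -0.9, 5.6]
opening: 0.0138
gripper_force: 30.0
```

Run:
```python
from h import *
o=ctrl.get_obs(); print(w2d(o['tool_pos']),o['orientation'],o['force'],o['moment'])
rel([*d2w(.074,.022),o['tool_pos'][2]],-75.75,o)
```

```text
[0.01694229 0.02216826] [-1.79983694e+02 -3.76898316e-02 -7.57244552e+01] [-1.03762285 -0.91932159  5.57742245] [-0.35453878  0.43490369  0.018401  ]
pos [  0.1 -57.1   0. ] ang [-0. -0.  0.]
```

Call:
apply_moves(deltas=[{"fingers": 5,"delta_pos": [0,-8,0],"angular": [0,0,0]},{"fingers": 5,"delta_pos": [0,-17,0],"angular": [0,0,0]},{"fingers": 5,"delta_pos": [0,-26,0],"angular": [0,0,0]},{"fingers": 5,"delta_pos": [0,-35,0],"angular": [0,0,0]},{"fingers": 5,"delta_pos": [0,-43,0],"angular": [0,0,0]},{"fingers": 5,"delta_pos": [0,-49,0],"angular": [0,0,0]},{"fingers": 5,"delta_pos": [0,-54,0],"angular": [0,0,0]},{"fingers": 5,"delta_pos": [0,-56,0],"angular": [0,0,0]},{"fingers": 5,"delta_pos": [0,-56,0],"angular": [0,0,0]}])

```text
clock: 10.45
tool_pos: [0.6459, -0.0993, 0.0573]
orientation: [180.0, -0.0, -75.7]
force: [-3.4, -2.0, 7.3]
opening: 0.0137
gripper_force: 30.0
```

Call:
apply_moves(deltas=[{"fingers": 5,"delta_pos": [0,-1,0],"angular": [0,0,0]},{"fingers": 5,"delta_pos": [0,-2,0],"angular": [0,0,0]},{"fingers": 5,"delta_pos": [0,-2,0],"angular": [0,0,0]}])

```text
clock: 10.75
tool_pos: [0.6475, -0.0988, 0.0573]
orientation: [179.9, -0.0, -75.7]
force: [-3.5, -1.1, 7.4]
opening: 0.0138
gripper_force: 30.0
```

Call:
apply_moves(deltas=[{"fingers": 40,"delta_pos": [0,0,0],"angular": [0,0,0]},{"fingers": 40,"delta_pos": [0,0,0],"angular": [0,0,0]},{"fingers": 40,"delta_pos": [0,0,0],"angular": [0,0,0]},{"fingers": 40,"delta_pos": [0,0,0],"angular": [0,0,0]},{"fingers": 40,"delta_pos": [0,0,-20],"angular": [0,0,0]},{"fingers": 40,"delta_pos": [0,0,-60],"angular": [0,0,0]},{"fingers": 40,"delta_pos": [0,0,-90],"angular": [0,0,0]},{"fingers": 40,"delta_pos": [0,0,-90],"angular": [0,0,0]},{"fingers": 40,"delta_pos": [0,0,-90],"angular": [0,0,0]}])

```text
clock: 11.65
tool_pos: [0.6483, -0.0983, 0.1474]
orientation: [-179.9, 0.0, -75.8]
force: [-0.6, 0.4, -1.4]
opening: 0.0401
gripper_force: 0.0
```

Run:
```python
from h import *
o,im=snap('wrist','w4'); print(w2d(o['tool_pos']),o['tool_pos'],o['force'])
c=np.clip(im[80:330,60:460,::-1].astype(float)*1.3,0,255).astype(np.uint8)
cv2.imwrite('pics/w4b.png',cv2.resize(c,None,fx=2,fy=2))
```

```text
[0.07471821 0.02248506] [ 0.64834934 -0.0982563   0.1473686 ] [-0.56440698  0.37292333 -1.37424665]
```

View pics/w4b.png

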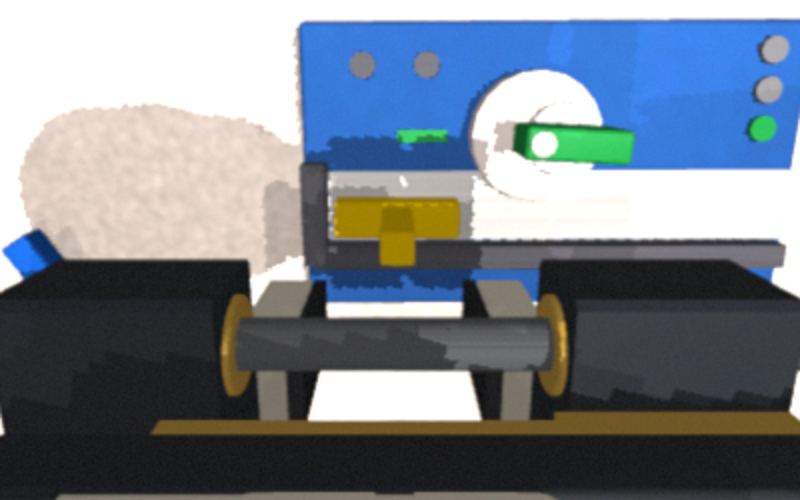

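The gauge stands upright in the lane at (397,218), about 4 mm from the stop face at column 326. The knob bar lies along the lane, a few degrees off, and the gripper is clear.

Call:
apply_moves(deltas=[{"fingers": 40,"delta_pos": [0,0,-20],"angular": [0,0,0]},{"fingers": 40,"delta_pos": [0,0,-20],"angular": [0,0,0]},{"fingers": 40,"delta_pos": [0,0,-20],"angular": [0,0,0]},{"fingers": 40,"delta_pos": [0,0,-20],"angular": [0,0,0]}])

```text
clock: 12.1
tool_pos: [0.6473, -0.0984, 0.1651]
orientation: [179.9, 0.0, -75.8]
force: [-0.2, -0.8, 0.3]
opening: 0.0403
gripper_force: 0.0
```

```bash
python3 -c "
from plant import ctrl
print(ctrl.close_job())"
```

```text
the job is handed in; nothing more can be done
None
```

I set the green knob in line with the lane (within a few degrees), slid the yellow gauge on the bed through the gap to about 4 mm from the end stop, released it and handed in at about 12 s; the grey dispenser's knob was not touched, and no verdict came back.

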